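# Clear and load the carburettor fixture

### The job

Load the carburettor into the green fixture: first clear the fixture by drawing its steel keeper bar out of the mouth and taking out the spanner, which you lay down gently and flat on the grey tool mat; then slide the carburettor along the bench, without lifting or tipping it and keeping its present end foremost, fully home against the fixture's back stop, and push the keeper bar fully shut behind it. Leave everything else where it is.

Things in the scene. Friction and masses are not known exactly. Their poses are not given: they have to be found in the camera images.
- fixture: Green steel channel fixed to the bench, open above and at its mouth, no floor. Origin on the bench at the seat centre (the carburettor's origin when home, x axes agreeing); x runs from mouth to back stop (about world +y), z up. Rails 30 mm tall, 18 thick, inner faces at y = +-53 mm, x = -62 to 73 mm (ends eased). Back stop 40 mm tall, face at x = 55 mm, ribs behind it to x = 123.
- fixture_mouth (a point): Centre of the fixture's mouth on the bench, at fixture x = -130 mm, y = 0. From here to x = -85 mm two 30 mm tall guide plates narrow the way from about 150 mm to 108 mm; the keeper bar crosses at x = -72 mm. Beside it, on the -y side, a 44 mm tall bracket guides the bar (fixture x -97 to -47, y -140 to -110 mm).
- keeper (a joint): Keeper bar, a steel slide bolt across the fixture's mouth: 18 mm wide, 18 to 34 mm above the bench, centre line at fixture x = -72 mm. Metres: 0 = fully shut (right across the mouth), 0.15 = fully open (mouth clear). Opens along fixture -y, stays where it is left, about 2 N of friction.
- keeper_pin (a point): Centre of the top of the upright round steel pin on the keeper bar, by which the bar is pushed either way or pinched: 16 mm diameter, from 34 to 70 mm above the bench. In the fixture's frame at x = -72 mm, y = 63 mm minus the keeper's joint value. The bar ends 10 mm beyond the pin on the +y side.
- spanner: Steel spanner, 150 mm long along its own x (open jaw at -x, ring at +x), shaft 18 mm wide, 10 mm thick, ends up to 34 mm wide, 0.15 kg; origin on its underside at mid-length. It starts flat on the bench in the fixture's channel, roughly along it, and may reach out under the keeper bar.
- mat: Grey tool mat fixed on the bench, 240 x 240 mm, 4 mm thick; origin at the centre of its underside (bench level). A screwdriver lies on it, roughly along the mat's x.
- carburettor: Carburettor, aluminium: flat-sided base 110 mm long (its x), 96 wide, 36 tall; above it a cover 74 x 80 mm to 52 mm, a dome 76 mm across to 62 mm and a brass cap to 68 mm. Origin at the centre of its underside; its +x end goes in first. 0.55 to 0.9 kg, slides on its flat foot. Starts before the fixture's mouth, turned (up to 0.65 rad) and off to a side; meant to be pushed.
- screwdriver: screwdriver lying on the tool mat, 180 mm long, up to about 30 mm thick, along its own x, handle towards -x; origin on its underside. Bystander, leave alone.
- hammer: hammer lying on the bench beyond the mat, 260 mm long along its own x. Bystander.
- spray_can: upright spray can, 54 mm diameter, 140 mm tall, origin at the centre of its foot. Bystander.
- carton: small cardboard carton, 60 x 80 x 70 mm tall. Bystander.
- jar: capped glass jar, 60 mm diameter, 75 mm tall. Bystander.
- tin: low round steel tin, 68 mm diameter, 45 mm tall. Bystander.
- bowl_cover: flat aluminium float-bowl cover, 70 x 90 mm plate with a round boss, 26 mm tall. Bystander.
- carb_front (a point): Middle of the foot of the carburettor's front (+x) end, the end that must go in first: 55 mm ahead of its origin.

How it is judged:
On the way, in this order (a step that is already met when the one before it is completed fails the run):
1. the spanner lies flat on the tool mat, let go (x of spanner in the frame of mat between -0.105 and 0.105 m and y of spanner in the frame of mat between -0.105 and 0.105 m and height (world z) of spanner below 0.012 m and angle between spanner's own z axis and vertical below 0.12 rad and contact force between spanner and the fingers below 0.1 N and linear speed of spanner below 0.03 m/s), for 0.2 s.
2. the carburettor is fully home against the back stop, with the keeper bar still open (x of carburettor in the frame of fixture above -0.006 m and y of carburettor in the frame of fixture between -0.009 and 0.009 m and angle between the x axis of carburettor and the x axis of fixture, either way round below 0.1 rad and height (world z) of carburettor below 0.006 m and value of joint keeper above 0.08 m and x of carb_front in the frame of fixture above 0.045 m), for 0.2 s.
At the end, for the whole second after the job is handed in: Spanner flat, still and let go on the mat, its middle 15 mm or more inside the mat's edges; carburettor on the bench within 6 mm of the back stop, front end first, within 9 mm of the centre line and 0.1 rad of straight; keeper bar shut to within 6 mm (all of step 1 and x of carburettor in the frame of fixture above -0.006 m and y of carburettor in the frame of fixture between -0.009 and 0.009 m and angle between the x axis of carburettor and the x axis of fixture, either way round below 0.1 rad and height (world z) of carburettor below 0.006 m and value of joint keeper below 0.006 m and linear speed of carburettor below 0.02 m/s and x of carb_front in the frame of fixture above 0.045 m); the robot touches nothing.
It fails at once if the carburettor was lifted (12 mm) or tipped (0.15 rad) (height (world z) of carburettor above 0.012 m or angle between carburettor's own z axis and vertical above 0.15 rad).
It fails at once if the spanner was dropped or thrown (it moves at over 0.8 m/s out of the fingers) (linear speed of spanner above 0.8 m/s and contact force between spanner and the fingers below 0.1 N).
It fails at once if a bystander was moved by more than 25 mm (distance of any of screwdriver, hammer, spray_can, carton, jar, tin, bowl_cover from where it was at the start of the episode above 0.025 m).
It also fails if it takes over 72 s, if anything falls off the work surface, if the arm or the gripper's body presses on something with over 40 N, if the wrist force passes 120 N, or if a joint passes its speed limit or range.

### The arm

A 6-joint arm with a two-finger parallel gripper is mounted at the origin on the work surface. World frame = base frame: x ahead of the robot, y to its left, z up, the work surface at z = 0. Lengths are in m, angles in rad, forces in N, time in s.
With the tool pointing down it reaches from about 0.275 to 0.725 m from the base axis. Payload 5.6 kg.
Tool frame: the origin (TCP) lies on the mounting face of the last link; the fingertips stand 173 mm ahead of it and the grasp point (between the pads) lies 155 mm ahead of it (manip.hold_point_z is the distance from the TCP to the grasp point, in m); z points along the fingers, y is the line along which they close (so a half turn about z gives the same grasp; the last joint's range is limited). The gripper opens to 85 mm and grips with 20 to 120 N. Pads are 22 mm wide; open, the fingers measure 114 mm over their backs; the gripper's body (76 mm by 85 mm) begins 54 mm behind the grasp point. The pads swing forward as they close: fully open they stand 13 mm farther back than shut.
Start: joints at [-0.855, 0.255, 0.108, 0, -1.424, -0.285], TCP at [0.23, -0.5, 0.405] pointing down, gripper open.
Joint ranges: [-2.95, 2.95], [-1.21, 1.97], [-1.09, 1.5], [-2.87, 1.71], [-2.94, -0.07], [-3.05, 3.05]. Speed limits (rad/s): [2.57, 2.57, 3.14, 3.14, 3.14, 3.14].

### API

Orientations are given as a unit quaternion [w, x, y, z].
In Python, from cell import manip gives the robot as it stands.
- The arm moves only by the tool move_arm, never from a script. Its argument "motion" is a list that holds one entry, the list of rows, each a list of 7 numbers: the turn, a rotation vector about the tool's x, y, z in degrees, then the shift along the tool's x, y, z in m, then the finger opening in m, from 0 to 0.0854. In form: [[[rx, ry, rz, x, y, z, jaw], ...]]. A call has 1 to 5 rows; each row is the pose to reach, as a shift and turn from the pose commanded when the call began, along the tool's axes at that moment; what a row does not reach only later rows make up. A row lasts 1/8 s, in which the tool goes at most 62.5 mm and 10.7 degrees, less where a joint would pass 70% of its speed; a pose out of reach is approached as far as the arm can. A call with a gripper value outside its range is refused whole. The fingers move at their own pace and stop on an object; "grip_force" is the grip in N (left out, the last holds). Time passes only in rows, so rows that repeat a pose let the fingers close. It gives the time, the measured TCP pose, the force, the opening and the grip force at its end, in the units of the state.
- manip.sense(): the state, without advancing time (a new reading comes with each control period).
- manip.snapshot(name): name is "side" or "top" or "wrist"; returns a dict with "color" (480x640x3 uint8, blue, green, red), "depth" (480x640 float32, m along the optical axis (not along the pixel's ray), 0 where there is no reading), "vfov" (degrees; the focal length in pixels is half the picture's height over the tangent of half this angle, whatever the lens; pixels are square), "cx", "cy" (the principal point, pixels), "camera_from_world" (4x4, takes a point from world to camera coordinates). Camera axes: x right, y down, z forward; pixel columns grow to the right and rows downward; lengths in m; the calibration is good to about 2 mm. A picture is of the moment at which its call begins.
- manip.job_done(): hands the job in; it is judged then, once.
The state is a dict: "clock": time; "joints": joint angles; "qvel": joint speeds; "joint_efforts": joint torques, N m; "eef_pos": TCP position; "ee_rot": TCP orientation; "ft_force": force on the tool from outside, world axes, zero at the start; "wrist_torque": the same for the moment, N m; "width": finger opening in m; "grasp_force": force on a finger pad.
Only numpy, scipy, OpenCV 4.12 (cv2) and the standard library are available. Lean on these libraries where they do the work, as an engineer would, in place of code of your own. Each camera call takes 0.05 s, during which the arm holds its last target. There are 200 camera calls.

## Working session

There is one attempt and no reset: what is moved stays moved. The work goes in short steps, Python scripts to look and compute and a tool call to move; the robot and the scene stay as the last step left them, time stands still between calls to the robot, and variables do not carry over. Pictures are saved under pics/ and viewed, at most 10 in all, crops included, and the job is handed in when it is done.

Besides the shell and the picture viewer there is one more tool, called after "Request:" as name(argument=value, ...) on one line, values as JSON. move_arm: Moves the arm, as the interface text tells. Its arguments: {"type":"object","properties":{"motion":{"type":"array","items":{"type":"array","items":{"type":"array","items":{"type":"number"}}}},"grip_force":{"type":"number"}},"required":["motion"]}

```bash
mkdir -p pics; ls; cat > h.py <<'E'
import numpy as np, cv2
from cell import manip
def cam(s):
    f=240/np.tan(np.radians(s["vfov"])/2); return f,s["cx"],s["cy"],np.linalg.inv(np.array(s["camera_from_world"]))
def at_z(s,u,v,z):
    f,cx,cy,T=cam(s); d=T[:3,:3]@np.array([(u-cx)/f,(v-cy)/f,1]); o=T[:3,3]; return o+d*(z-o[2])/d[2]
def cloud(s):
    f,cx,cy,T=cam(s); v,u=np.mgrid[:480,:640]; d=s["depth"]; p=np.stack([(u-cx)/f*d,(v-cy)/f*d,d],-1)
    return p@T[:3,:3].T+T[:3,3]
E
python3 - <<'E'
from h import *
import pickle
print(manip.sense())
o={}
for n in("top","side"):
    s=manip.snapshot(n); o[n]=s; cv2.imwrite(f"pics/{n}0.png",s["color"]); print(n,s["vfov"],cam(s)[3].round(3).tolist())
pickle.dump(o,open("o.pkl","wb"))
E
```

```text
pics
{'clock': 0.0, 'joints': array([-8.55383400e-01,  2.55728656e-01,  1.06955912e-01, -4.69536562e-04,
       -1.42391358e+00, -2.84594824e-01]), 'qvel': array([-2.48105776e-04, -9.89792092e-04, -1.87827880e-06,  4.58248018e-04,
       -2.03867275e-03,  9.06621145e-04]), 'joint_efforts': array([-5.19214100e-04, -3.86616898e+01,  2.37929356e+01,  5.36490843e+00,
       -6.24444801e-03, -2.79576192e-06]), 'eef_pos': array([ 0.22966627, -0.49955027,  0.4037867 ]), 'ee_rot': array([-2.49278107e-04, -2.13713162e-01,  9.76895971e-01,  9.40638676e-04]), 'ft_force': array([-0.38094182,  0.3329995 ,  0.60776316]), 'wrist_torque': array([ 0.00131402, -0.05413356, -0.01125235]), 'grasp_force': 0.0, 'width': 0.08531192841841363}
top 57.01515131001832 [[-0.022, -0.999, 0.048, 0.488], [-0.999, 0.024, 0.027, -0.017], [-0.028, -0.047, -0.998, 1.09], [0.0, 0.0, 0.0, 1.0]]
side 45.58865726344368 [[-0.802, -0.317, 0.506, -0.172], [-0.597, 0.392, -0.7, 1.02], [0.024, -0.864, -0.504, 0.83], [0.0, 0.0, 0.0, 1.0]]
```

View pics/top0.png

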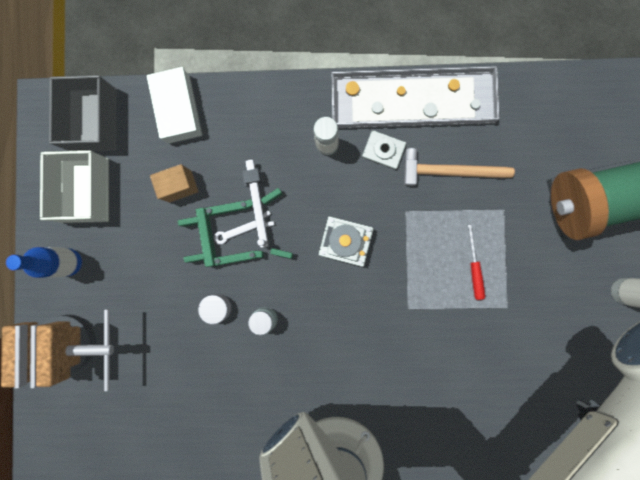

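View pics/side0.png

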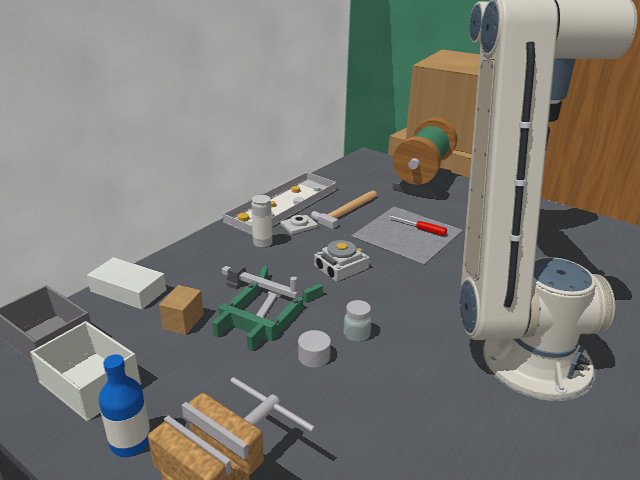

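The top view shows the fixture around (235,230) with its mouth to the right and the bar pin at about (263,242). The spanner runs from its ring at (221,238) to about (270,222). The carburettor is at (346,241), the mat at (456,259) and the screwdriver at (475,262). I'll enlarge the fixture area.

```bash
python3 - <<'E'
from h import *
import pickle
o=pickle.load(open("o.pkl","rb")); c=o["top"]["color"]
cv2.imwrite("pics/crop1.png",cv2.resize(c[150:300,175:375],None,fx=4,fy=4,interpolation=cv2.INTER_CUBIC))
s=o["top"]
for n,u,v,z in [("carbcap",346,241,.068),("mat",406,211,.004),("mat",505,210,.004),("mat",507,307,.004),("mat",407,309,.004),("pin",263,242,.07),("scr",470,226,.01),("scr",479,299,.02)]: print(n,at_z(s,u,v,z).round(3))
E
```

```text
carbcap [ 0.533 -0.036  0.068]
mat [ 0.606 -0.186  0.004]
mat [ 0.602 -0.426  0.004]
mat [ 0.367 -0.421  0.004]
mat [ 0.367 -0.181  0.004]
pin [0.535 0.157 0.07 ]
scr [ 0.565 -0.338  0.01 ]
scr [ 0.389 -0.35   0.02 ]
```

View pics/crop1.png

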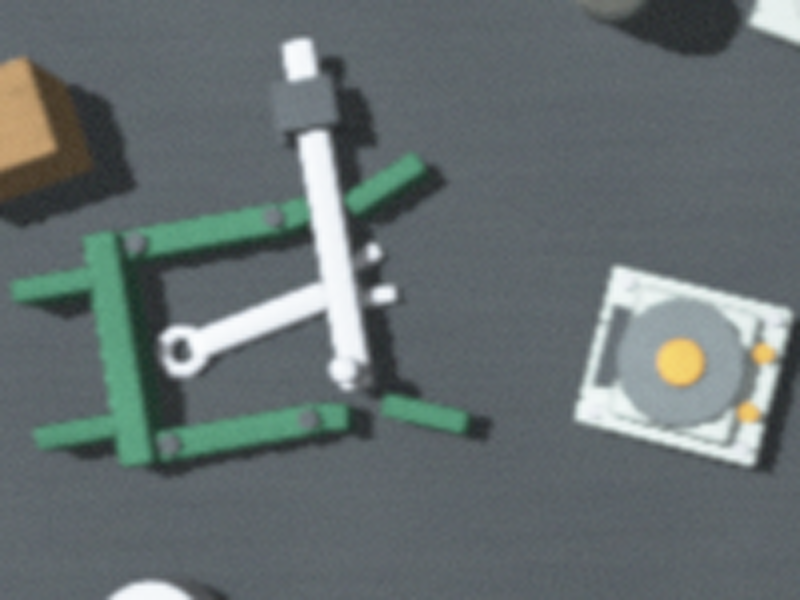

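```bash
python3 - <<'E'
from h import *
import pickle
o=pickle.load(open("o.pkl","rb")); s=o["top"]
P=lambda u,v,z: at_z(s,175+u/4,150+v/4,z)[:2]
ang=lambda a,b: np.degrees(np.arctan2(*(b-a)[::-1]))
a,b=P(305,225,.03),P(145,258,.03); c,d=P(345,405,.03),P(165,432,.03); e,f=P(118,235,.04),P(157,460,.04)
g,h=P(301,60,.034),P(347,345,.034)
print("rails",a,b,c,d,ang(a,b),ang(c,d)); print("stop",e,f,ang(e,f)+90); print("bar",g,h,ang(g,h)+90)
th=np.radians(np.mean([ang(a,b),ang(c,d),ang(e,f)+90,ang(g,h)+90]))
X=np.array([np.cos(th),np.sin(th)]);Y=np.array([-X[1],X[0]])
fx=np.mean([e@X,f@X])-.055; fx2=np.mean([g@X,h@X])+.072; fy=np.mean([p@Y for p in(a,b,c,d)])
print("th",np.degrees(th),"fx",fx,fx2,"halfw",[p@Y-fy for p in(a,b,c,d)])
O=X*(fx+fx2)/2+Y*fy; print("O",O)
F=lambda p:np.array([(p-O)@X,(p-O)@Y]).round(4)
print("pin",P(345,369,.07),F(P(345,369,.07)))
r,j=P(182,350,.01),P(382,272,.01); print("ring",r,F(r),"jaw",j,F(j),ang(j,r))
k=[P(*q,.036) for q in[(615,267),(792,312),(755,465),(577,420)]]
print("carb",np.mean(k,0),F(np.mean(k,0)),ang(k[1],k[0]),ang(k[2],k[3]),np.linalg.norm(k[1]-k[0]),np.linalg.norm(k[2]-k[1]),P(681,361,.068))
E
```

```text
rails [0.62406452 0.19094795] [0.60646397 0.28876138] [0.51453239 0.16828925] [0.50073306 0.27764249] 100.20064262844768 97.19216402333858
stop [0.61964767 0.30210033] [0.4840065  0.27985025] -80.68437434272809
bar [0.72407197 0.19117014] [0.55045227 0.16583113] -81.69656357440417
th 8.7529671836635 fx 0.5346793436856246 0.7290035863186541 halfw [np.float64(-0.0495196470924162), np.float64(0.049832970938415405), np.float64(-0.05524645054173201), np.float64(0.054933126695732776)]
O [0.60267969 0.23775854]
pin [0.53441336 0.16097382] [-0.0792 -0.0655]
ring [0.55121494 0.27212803] [-0.0456  0.0418] jaw [0.59634395 0.14766625] [-0.02   -0.0881] 109.93030562963676
carb [ 0.53309066 -0.0364617 ] [-0.1105 -0.2604] 74.26296899243732 74.5393448975728 0.10896863784712171 0.09375528977421874 [ 0.53456313 -0.03385967]
```

The crop shows, in crop pixels:
- Pin at (345,369), bar running up to the bracket at (305,100).
- Spanner ring at (182,350), jaw at about (382,272).
- Carburettor corners at (615,267), (792,312), (755,465) and (577,420).

The bar and stop angles need a half turn added, which puts the fixture at about (0.560, 0.238) with yaw 98.75° and the keeper at about 0.026. I'll go above the pin first.

```bash
cat >> h.py <<'E'
from scipy.spatial.transform import Rotation as R
def pose():
    s=manip.sense(); w=s["ee_rot"]; return np.array(s["eef_pos"]),R.from_quat([w[1],w[2],w[3],w[0]]),s
TH=np.radians(98.75); O=np.array([.560,.238]); FX=np.array([np.cos(TH),np.sin(TH)]); FY=np.array([-FX[1],FX[0]])
def W(x,y): return O+FX*x+FY*y
def F(p): d=np.asarray(p)[:2]-O; return np.array([d@FX,d@FY]).round(4)
def down(yaw): # tool y at yaw (deg)
    y=np.radians(yaw); Y=np.array([np.cos(y),np.sin(y),0]); Z=np.array([0,0,-1.]); return R.from_matrix(np.c_[np.cross(Y,Z),Y,Z])
def to(x,y,z,yaw,p0=None):
    p,r,s=pose()
    if p0 is not None: p,r=np.array(p0[:3]),down(p0[3])
    return (r.inv()*down(yaw)).as_rotvec(degrees=True).round(2).tolist()+r.inv().apply(np.array([x,y,z])-p).round(4).tolist()
E
python3 - <<'E'
from h import *
import pickle
s=pickle.load(open("o.pkl","rb"))["top"]; p=cloud(s); c=np.array([.533,-.036]); a=np.radians(74.4)
X=np.array([np.cos(a),np.sin(a)]);Y=np.array([-X[1],X[0]])
d=p[...,:2]-c; lx,ly=d@X,d@Y
for x in range(-60,61,5): print(x,[int(1000*np.max(p[...,2][(abs(lx-x/1e3)<.003)&(abs(ly-y/1e3)<.005)],initial=0)) for y in range(-50,51,10)])
print(to(*W(-.072,.037),.30,188.75))
E
```

```text
-60 [2, 4, 2, 4, 0, 4, 2, 3, 3, 3, 2]
-55 [31, 24, 34, 34, 3, 5, 26, 31, 31, 1, 2]
-50 [38, 38, 39, 36, 38, 40, 37, 40, 39, 38, 36]
-45 [37, 41, 38, 53, 46, 37, 48, 49, 40, 41, 39]
-40 [40, 42, 38, 51, 49, 40, 52, 49, 39, 42, 35]
-35 [37, 52, 53, 54, 49, 58, 53, 50, 53, 40, 38]
-30 [37, 52, 53, 58, 63, 65, 64, 63, 53, 56, 33]
-25 [37, 52, 53, 65, 63, 65, 65, 63, 53, 55, 37]
-20 [39, 52, 63, 65, 64, 64, 65, 63, 61, 50, 36]
-15 [36, 52, 64, 67, 63, 65, 65, 65, 65, 53, 36]
-10 [37, 61, 65, 64, 67, 70, 63, 62, 63, 52, 36]
-5 [36, 63, 65, 64, 70, 72, 68, 64, 65, 49, 34]
0 [35, 64, 65, 64, 72, 69, 73, 64, 64, 62, 36]
5 [36, 63, 66, 63, 69, 70, 69, 65, 63, 59, 1089]
10 [34, 64, 66, 64, 69, 69, 68, 64, 64, 60, 37]
15 [35, 62, 66, 65, 72, 69, 68, 65, 64, 59, 35]
20 [35, 54, 62, 64, 64, 65, 64, 65, 63, 52, 37]
25 [35, 55, 63, 63, 64, 66, 63, 65, 62, 53, 37]
30 [38, 53, 63, 65, 63, 65, 64, 64, 61, 53, 35]
35 [39, 54, 53, 64, 65, 63, 65, 64, 53, 53, 35]
40 [36, 48, 51, 60, 66, 64, 62, 51, 52, 51, 36]
45 [35, 41, 41, 48, 46, 59, 48, 48, 41, 40, 34]
50 [41, 39, 41, 45, 47, 48, 47, 46, 38, 41, 34]
55 [37, 39, 39, 44, 43, 47, 47, 37, 41, 35, 33]
60 [4, 32, 32, 35, 33, 30, 34, 32, 34, 33, 33]
[0.09, 0.06, -74.07, -0.5528, 0.473, 0.1047]
```

Request:
move_arm(motion=[[[0, 0, -74, -0.552, 0.474, 0.1, 0.045], [0, 0, -74, -0.552, 0.474, 0.1, 0.045], [0, 0, -74, -0.552, 0.474, 0.1, 0.045], [0, 0, -74, -0.552, 0.474, 0.1, 0.045], [0, 0, -74, -0.552, 0.474, 0.1, 0.045]]], grip_force=30)

```text
clock: 0.72
eef_pos: [0.3591, -0.2165, 0.3618]
ee_rot: [0.0, -0.634, 0.773, 0.0]
ft_force: [1.1, -0.1, 0.3]
width: 0.045
grasp_force: 0.0
```

```bash
python3 - <<'E'
from h import *
print(to(*W(-.072,.037),.30,188.75))
E
```

```text
[-0.0, 0.01, -20.01, -0.4046, -0.0982, 0.0618]
```

Request:
move_arm(motion=[[[0, 0, -20, -0.404, -0.098, 0.06, 0.045], [0, 0, -20, -0.404, -0.098, 0.06, 0.045], [0, 0, -20, -0.404, -0.098, 0.06, 0.045], [0, 0, -20, -0.404, -0.098, 0.06, 0.045], [0, 0, -20, -0.404, -0.098, 0.06, 0.045]]])

```text
clock: 1.35
eef_pos: [0.4911, 0.0634, 0.3171]
ee_rot: [0.0, 0.757, -0.653, -0.0]
ft_force: [0.7, -1.4, 0.1]
width: 0.0454
grasp_force: 0.0
```

```bash
python3 - <<'E'
from h import *
print(to(*W(-.072,.037),.30,188.75))
E
```

```text
[0.01, -0.0, -0.33, -0.0904, -0.0571, 0.0171]
```

Request:
move_arm(motion=[[[0, 0, 0, -0.09, -0.057, 0.017, 0.045], [0, 0, 0, -0.09, -0.057, 0.017, 0.045], [0, 0, 0, -0.09, -0.057, 0.017, 0.045]]])

```text
clock: 1.72
eef_pos: [0.5345, 0.1613, 0.2985]
ee_rot: [0.001, 0.758, -0.652, -0.001]
ft_force: [-0.8, -0.7, -0.5]
width: 0.0452
grasp_force: 0.0
```

```bash
python3 - <<'E'
from h import *
import pickle
s=manip.snapshot("wrist"); cv2.imwrite("pics/w1.png",s["color"]); pickle.dump(s,open("w1.pkl","wb"))
p,r,st=pose(); print(p,r.as_matrix()[:,1],cam(s)[3].round(3).tolist())
E
```

```text
[0.53404487 0.15984287 0.29921177] [-0.98902807 -0.14770983  0.0022981 ] [[-0.989, -0.141, -0.047, 0.546], [-0.149, 0.943, 0.299, 0.084], [0.002, 0.303, -0.953, 0.268], [0.0, 0.0, 0.0, 1.0]]
```

View pics/w1.png

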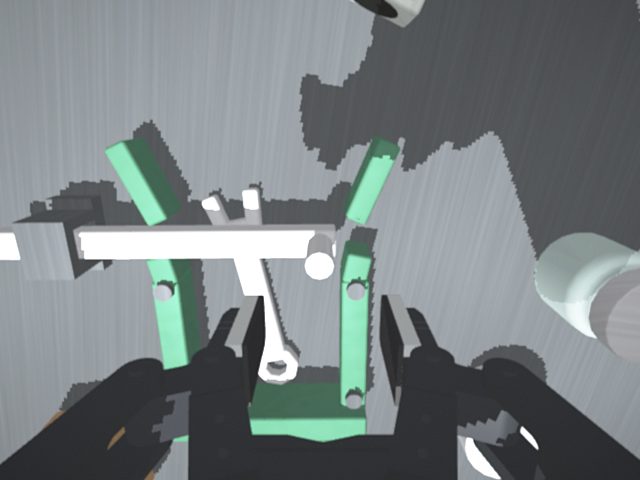

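The wrist view shows the pin top at (320,265), the ring centre at (278,367), the jaw tips at (211,203) and (251,193), and the rail inner top edges at about x=345 (right) and x=185 (left).

```bash
python3 - <<'E'
from h import *
import pickle
s=pickle.load(open("w1.pkl","rb"))
for n,u,v,z in [("pin",320,265,.07),("ring",278,366,.01),("jawL",212,204,.01),("jawR",251,194,.01),("rR",344,270,.03),("rR",341,390,.03),("rL",182,270,.03),("rL",188,360,.03),("stopL",252,385,.04),("stopR",366,385,.04)]:
    p=at_z(s,u,v,z); print(n,p[:2].round(4),F(p))
p=at_z(s,320,265,.07); print(to(p[0],p[1],.223,188.75))
E
```

```text
pin [0.5348 0.1632] [-0.0701  0.0363]
ring [0.5508 0.2729] [0.0359 0.0038]
jawL [0.6084 0.1548] [-0.0896 -0.0352]
jawR [0.5835 0.1443] [-0.0962 -0.009 ]
rR [0.5168 0.1803] [-0.0505  0.0515]
rR [0.5037 0.2716] [0.0418 0.0505]
rL [0.6197 0.1957] [-0.0509 -0.0526]
rL [0.6127 0.2627] [ 0.0164 -0.0558]
stopL [0.5659 0.2687] [ 0.0294 -0.0105]
stopR [0.4893 0.2573] [0.0298 0.0669]
[0.13, -0.04, -0.26, -0.0033, -0.0014, 0.0762]
```

Request:
move_arm(motion=[[[0, 0, 0, -0.003, 0, 0.038, 0.045], [0, 0, 0, -0.003, 0, 0.076, 0.045], [0, 0, 0, -0.003, 0, 0.076, 0.01], [0, 0, 0, -0.003, 0, 0.076, 0.01], [0, 0, 0, -0.003, 0, 0.076, 0.01]]], grip_force=30)

```text
clock: 2.4
eef_pos: [0.5339, 0.1611, 0.2256]
ee_rot: [-0.0, 0.757, -0.654, 0.001]
ft_force: [1.2, -3.8, -4.6]
width: 0.0144
grasp_force: 29.8
```

```bash
python3 - <<'E'
from h import *
p,r,s=pose(); print(p,F(p),s["width"],s["grasp_force"],s["ft_force"]); print(to(*(p[:2]-FY*.119),p[2],188.75))
E
```

```text
[0.53386527 0.16110221 0.22561503] [-0.072   0.0375] 0.014443807366990009 29.801698923110962 [ 1.2084322  -3.83430063 -4.61095702]
[-0.07, -0.02, -0.37, -0.0008, -0.119, 0.0001]
```

Request:
move_arm(motion=[[[0, 0, 0, 0, -0.035, 0, 0.01], [0, 0, 0, 0, -0.07, 0, 0.01], [0, 0, 0, 0, -0.1, 0, 0.01], [0, 0, 0, 0, -0.119, 0, 0.01], [0, 0, 0, 0, -0.119, 0, 0.01]]])

```text
clock: 3.02
eef_pos: [0.6526, 0.1795, 0.2256]
ee_rot: [-0.002, 0.757, -0.654, 0.001]
ft_force: [1.3, 0.7, -1.2]
width: 0.0148
grasp_force: 30.2
```

Request:
move_arm(motion=[[[0, 0, 0, 0, 0, 0, 0.045], [0, 0, 0, 0, 0, 0, 0.045], [0, 0, 0, 0, 0, -0.05, 0.045], [0, 0, 0, 0, 0, -0.06, 0.045]]])

```text
clock: 3.52
eef_pos: [0.6518, 0.1792, 0.2894]
ee_rot: [-0.003, 0.757, -0.653, 0.002]
ft_force: [0.2, -0.2, 0.1]
width: 0.0449
grasp_force: 0.0
```

```bash
python3 - <<'E'
from h import *
p,r,s=pose(); print(p,F(p)); x,y=.5708,.2184
print(to(x,y,p[2],200.1)); print(to(x,y,.177,200.1))
E
```

```text
[0.65178068 0.1792291  0.2894285 ] [-0.072  -0.0818]
[-0.43, 0.02, -11.66, -0.0506, 0.0744, -0.0005]
[-0.43, 0.02, -11.66, -0.0505, 0.0752, 0.1119]
```

Request:
move_arm(motion=[[[0.4, 0, -6, -0.025, 0.037, 0, 0.04], [0.4, 0, -11.7, -0.0505, 0.075, 0, 0.04], [0.4, 0, -11.7, -0.0505, 0.075, 0.04, 0.04], [0.4, 0, -11.7, -0.0505, 0.075, 0.08, 0.04], [0.4, 0, -11.7, -0.0505, 0.075, 0.08, 0.04]]])

```text
clock: 4.15
eef_pos: [0.5681, 0.2174, 0.2019]
ee_rot: [0.0, 0.82, -0.573, 0.001]
ft_force: [-0.1, -1.0, 0.1]
width: 0.0401
grasp_force: 0.0
```

```bash
python3 - <<'E'
from h import *
p,r,s=pose(); print(p,F(p),s["ft_force"]); x,y=.5708,.2184
print(to(x,y,.178,200.1))
E
```

```text
[0.56808032 0.21739283 0.20188869] [-0.0216 -0.0049] [-0.0561515  -1.01265393  0.12097423]
[-0.01, -0.1, -0.01, -0.0001, -0.0029, 0.0239]
```

Request:
move_arm(motion=[[[0, 0, 0, 0, -0.003, 0.015, 0.04], [0, 0, 0, 0, -0.003, 0.024, 0.04], [0, 0, 0, 0, -0.003, 0.024, 0.005], [0, 0, 0, 0, -0.003, 0.024, 0.005], [0, 0, 0, 0, -0.003, 0.024, 0.005]]], grip_force=50)

```text
clock: 4.78
eef_pos: [0.5728, 0.2192, 0.1808]
ee_rot: [-0.003, 0.82, -0.573, 0.002]
ft_force: [-0.7, -0.4, -0.2]
width: 0.0152
grasp_force: 48.9
```

Request:
move_arm(motion=[[[0, 0, 0, 0, 0, -0.02, 0.005], [0, 0, 0, 0, 0, -0.07, 0.005], [0, 0, 0, 0, 0, -0.12, 0.005], [0, 0, 0, 0, 0, -0.12, 0.005]]])

```text
clock: 5.28
eef_pos: [0.573, 0.2194, 0.306]
ee_rot: [-0.007, 0.82, -0.573, 0.005]
ft_force: [0.4, 0.5, -2.9]
width: 0.015
grasp_force: 49.1
```

```bash
python3 - <<'E'
from h import *
p,r,s=pose(); print(p,F(p),s["ft_force"],s["width"],s["grasp_force"])
for y in (90,270): print(to(.486,-.25,.30,y))
s=manip.snapshot("side"); cv2.imwrite("pics/s1.png",cv2.resize(s["color"][130:380,180:500],None,fx=2,fy=2))
E
```

```text
[0.57303203 0.2194075  0.3059928 ] [-0.0204 -0.0101] [ 0.39814054  0.5137206  -2.89692406] 0.015047034398279672 49.068786083953455
[-0.63, 0.97, 110.12, 0.4108, 0.2433, 0.0015]
[-0.88, -0.57, -69.87, 0.4108, 0.2433, 0.0015]
```

View pics/s1.png

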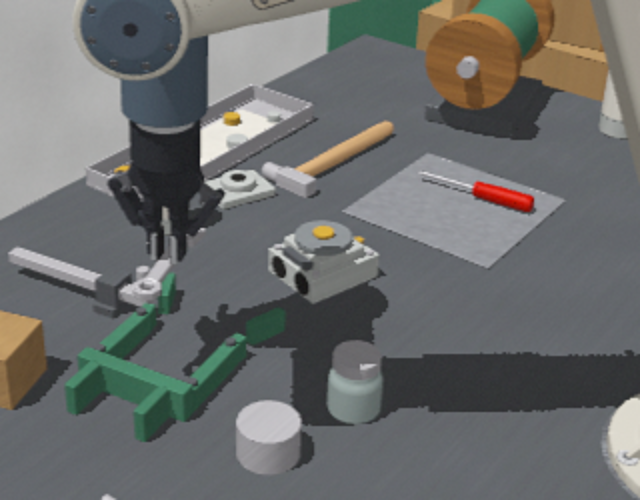

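Request:
move_arm(motion=[[[0, 0, 10, 0.04, 0.024, 0, 0.005], [0, 0, 20, 0.08, 0.048, 0, 0.005], [0, 0, 30, 0.125, 0.073, 0, 0.005], [0, 0, 40, 0.17, 0.1, 0, 0.005], [0, 0, 50, 0.215, 0.127, 0, 0.005]]])

```text
clock: 5.95
eef_pos: [0.5254, -0.0281, 0.2983]
ee_rot: [0.002, -0.498, 0.867, -0.0]
ft_force: [1.1, -0.6, -2.5]
width: 0.0156
grasp_force: 49.1
```

```bash
python3 - <<'E'
from h import *
p,r,s=pose(); print(p,s["grasp_force"]); print(to(.486,-.25,.30,90))
E
```

```text
[ 0.52543921 -0.02813248  0.29834903] 49.12879352050368
[-0.04, 0.26, 59.77, 0.2116, -0.0776, -0.0022]
```

Request:
move_arm(motion=[[[0, 0, 10, 0.045, -0.016, 0, 0.005], [0, 0, 20, 0.09, -0.032, 0, 0.005], [0, 0, 30, 0.13, -0.048, 0, 0.005], [0, 0, 40, 0.17, -0.062, 0, 0.005], [0, 0, 50, 0.2, -0.073, 0, 0.005]]])

```text
clock: 6.58
eef_pos: [0.4891, -0.2378, 0.2976]
ee_rot: [0.002, -0.085, 0.996, 0.001]
ft_force: [0.6, 0.3, -1.1]
width: 0.0158
grasp_force: 49.1
```

Request:
move_arm(motion=[[[0, 0, 5, 0, 0, 0, 0.005], [0, 0, 10, 0, 0, 0, 0.005], [0, 0, 10, 0, 0, 0, 0.005]]])

```text
clock: 6.95
eef_pos: [0.4896, -0.2363, 0.2978]
ee_rot: [0.002, -0.001, 1.0, 0.001]
ft_force: [-0.2, -0.5, -1.8]
width: 0.0155
grasp_force: 49.2
```

```bash
python3 - <<'E'
from h import *
p,r,s=pose(); print(p,s["grasp_force"]); print(to(.486,-.25,.183,90))
s=manip.snapshot("wrist"); cv2.imwrite("pics/w2.png",s["color"])
for u,v in ((320,240),(320,120)): print(at_z(s,u,v,.004))
E
```

```text
[ 0.48961356 -0.23630008  0.29776651] 49.158804523176514
[0.15, 0.24, 0.12, 0.0041, -0.014, 0.1147]
[ 0.5007198 -0.2372688  0.004    ]
[ 0.42060098 -0.23727898  0.004     ]
```

View pics/w2.png

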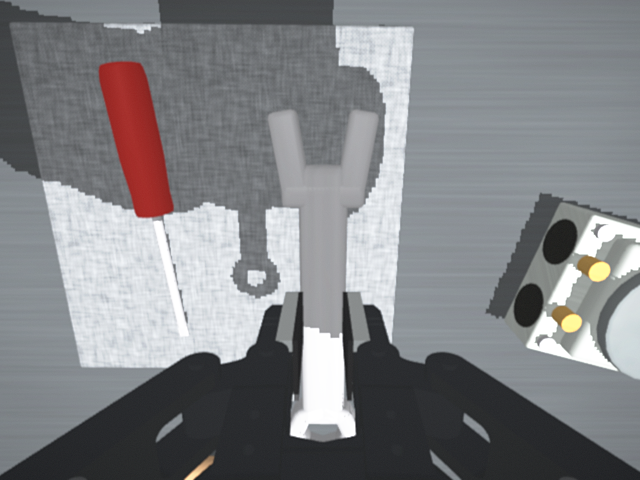

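The spanner is held straight over the free part of the mat: shaft at column 322, mat edge at about column 400, screwdriver left of column 190. I'll lower it and let go.

Request:
move_arm(motion=[[[0, 0, 0, 0, -0.006, 0.045, 0.005], [0, 0, 0, 0, -0.006, 0.09, 0.005], [0, 0, 0, 0, -0.006, 0.105, 0.005], [0, 0, 0, 0, -0.006, 0.112, 0.005], [0, 0, 0, 0, -0.006, 0.114, 0.005]]])

```text
clock: 7.62
eef_pos: [0.4915, -0.2423, 0.1862]
ee_rot: [0.004, -0.001, 1.0, 0.0]
ft_force: [-0.1, 0.3, -1.5]
width: 0.0153
grasp_force: 49.2
```

Request:
move_arm(motion=[[[0, 0, 0, 0, 0, 0.001, 0.005]]])

```text
clock: 7.75
eef_pos: [0.4915, -0.2423, 0.1854]
ee_rot: [0.005, -0.001, 1.0, 0.001]
ft_force: [0.5, -0.4, -1.1]
width: 0.0157
grasp_force: 49.2
```

Request:
move_arm(motion=[[[0, 0, 0, 0, 0, 0.001, 0.005], [0, 0, 0, 0, 0, 0.001, 0.005]]])

```text
clock: 8.0
eef_pos: [0.4915, -0.2422, 0.1847]
ee_rot: [0.005, -0.001, 1.0, 0.0]
ft_force: [-1.0, 1.1, 6.2]
width: 0.0152
grasp_force: 50.1
```

Request:
move_arm(motion=[[[0, 0, 0, 0, 0, 0.001, 0.005], [0, 0, 0, 0, 0, 0.001, 0.005]]])

```text
clock: 8.25
eef_pos: [0.4914, -0.2422, 0.1846]
ee_rot: [0.005, -0.001, 1.0, 0.0]
ft_force: [-3.7, 3.1, 12.7]
width: 0.0152
grasp_force: 51.2
```

Request:
move_arm(motion=[[[0, 0, 0, 0, 0, -0.001, 0.025], [0, 0, 0, 0, 0, -0.001, 0.035], [0, 0, 0, 0, 0, -0.001, 0.035], [0, 0, 0, 0, 0, -0.05, 0.035], [0, 0, 0, 0, 0, -0.1, 0.035]]])

```text
clock: 8.88
eef_pos: [0.49, -0.2423, 0.2827]
ee_rot: [0.002, -0.001, 1.0, 0.001]
ft_force: [0.9, -0.5, 0.2]
width: 0.0351
grasp_force: 0.0
```

```bash
python3 - <<'E'
from h import *
p,r,s=pose(); print(p,s["ft_force"]); print(to(.533,-.08,.32,164.4))
E
```

```text
[ 0.489985   -0.2423378   0.28271878] [ 0.91624303 -0.53345039  0.24386666]
[-0.08, 0.3, -74.3, -0.0435, 0.1623, -0.0368]
```

Request:
move_arm(motion=[[[0, 0, -74.3, -0.043, 0.162, -0.037, 0.0854], [0, 0, -74.3, -0.043, 0.162, -0.037, 0.0854], [0, 0, -74.3, -0.043, 0.162, -0.037, 0.0854], [0, 0, -74.3, -0.043, 0.162, -0.037, 0.0854], [0, 0, -74.3, -0.043, 0.162, -0.037, 0.0854]]])

```text
clock: 9.5
eef_pos: [0.5328, -0.0795, 0.3196]
ee_rot: [0.003, -0.456, 0.89, -0.001]
ft_force: [0.5, -0.9, -0.6]
width: 0.0853
grasp_force: 0.0
```

```bash
python3 - <<'E'
from h import *
p,r,s=pose(); print(to(.533,-.08,.32,164.4))
E
```

```text
[-0.29, 0.25, -20.15, 0.0003, -0.0004, -0.0004]
```

Request:
move_arm(motion=[[[0, 0, -10, 0, 0, 0, 0.0854], [0, 0, -20, 0, 0, 0, 0.0854], [0, 0, -20, 0, 0, 0, 0.0854], [0, 0, -20, 0, 0, 0, 0.0854]]])

```text
clock: 10.0
eef_pos: [0.5327, -0.0803, 0.3196]
ee_rot: [0.003, -0.599, 0.801, -0.001]
ft_force: [0.7, 0.5, -1.1]
width: 0.0854
grasp_force: 0.0
```

```bash
python3 - <<'E'
from h import *
import pickle
s=manip.snapshot("wrist"); cv2.imwrite("pics/w3.png",s["color"]); pickle.dump(s,open("w3.pkl","wb"))
E
```

```text
(no output)
```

View pics/w3.png

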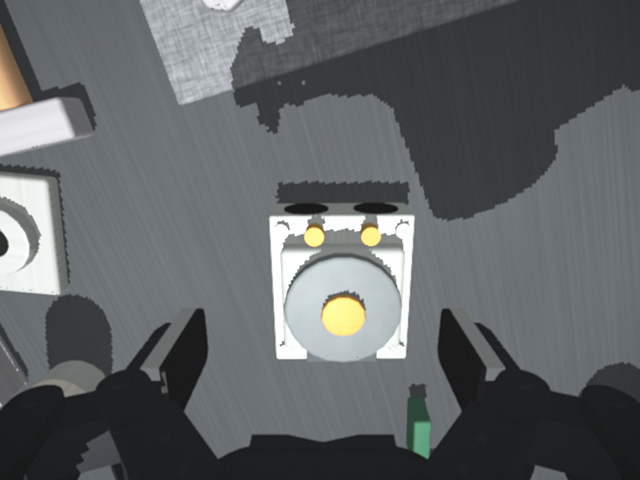

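The carburettor sits straight in the wrist view: dome centre at about (343,307), rim from columns 285 to 402, base corners at (269,216), (414,216), (407,358) and (276,358).

```bash
python3 - <<'E'
from h import *
import pickle
s=pickle.load(open("w3.pkl","rb"))
d=at_z(s,343.5,307,.062); c=[at_z(s,*q,.036)[:2] for q in((269,216),(414,216),(407,358),(276,358))]
print(d,at_z(s,343.5,316,.068),np.mean(c,0)); a=(c[3]+c[2]-c[0]-c[1])/2; print(np.degrees(np.arctan2(a[1],a[0])),np.linalg.norm(a))
p=cloud(s);m=(abs(p[...,2]-.0625)<.0025)&(np.hypot(p[...,0]-d[0],p[...,1]-d[1])<.045); q=p[m][:,:2]; print((q.min(0)+q.max(0))/2,np.ptp(q,axis=0))
print(to(d[0],d[1],.32,164.4), F(d))
E
```

```text
[ 0.53346896 -0.03550922  0.062     ] [ 0.53452849 -0.03266002  0.068     ] [ 0.53420924 -0.03402215]
74.45040899129499 0.10835291697142758
[ 0.53482437 -0.03238122] [0.07490052 0.07577605]
[-0.33, 0.2, -0.75, -0.0432, 0.0118, -0.0003] [-0.2663  0.0678]
```

Request:
move_arm(motion=[[[0.3, 0, -0.7, -0.0447, 0.012, 0, 0.0854], [0.3, 0, -0.7, -0.0447, 0.012, 0.05, 0.0854], [0.3, 0, -0.7, -0.0447, 0.012, 0.07, 0.0854], [0.3, 0, -0.7, -0.0447, 0.012, 0.07, 0.0854]]])

```text
clock: 10.55
eef_pos: [0.5335, -0.0339, 0.2484]
ee_rot: [0.003, -0.605, 0.796, -0.003]
ft_force: [0.1, 0.4, -0.0]
width: 0.0856
grasp_force: 0.0
```

```bash
python3 - <<'E'
from h import *
p,r,s=pose(); print(p,s["ft_force"],to(.534,-.034,.216,164.4))
E
```

```text
[ 0.53351296 -0.0339345   0.24838263] [ 0.05779763  0.37687329 -0.01226424] [-0.45, 0.1, 0.03, -0.0, -0.0002, 0.0324]
```

Request:
move_arm(motion=[[[0.4, 0, 0, 0, 0, 0.015, 0.0854], [0.4, 0, 0, 0, 0, 0.025, 0.0854], [0.4, 0, 0, 0, 0, 0.032, 0.0854], [0.4, 0, 0, 0, 0, 0.032, 0.0854]]], grip_force=35)

```text
clock: 11.05
eef_pos: [0.5345, -0.034, 0.2178]
ee_rot: [0.007, -0.605, 0.796, -0.006]
ft_force: [-0.6, 0.3, 0.1]
width: 0.0855
grasp_force: 0.0
```

Request:
move_arm(motion=[[[0, 0, 0, 0, 0, 0, 0.07], [0, 0, 0, 0, 0, 0, 0.07], [0, 0, 0, 0, 0, 0, 0.07]]])

```text
clock: 11.42
eef_pos: [0.5335, -0.034, 0.2185]
ee_rot: [0.006, -0.605, 0.796, -0.006]
ft_force: [-5.3, 1.1, 5.2]
width: 0.0742
grasp_force: 39.7
```

```bash
python3 - <<'E'
from h import *
p,r,s=pose(); print(p,s["ft_force"],s["width"],s["grasp_force"])
for x,y,a in((-.20,0,188.75),(-.10,0,188.75),(-.002,0,188.75)): print(to(*W(x,y),p[2],a))
E
```

```text
[ 0.5335311  -0.03395207  0.21845805] [-5.32402195  1.14229459  5.20210049] 0.07420407806481336 39.72229063510895
[-0.94, -0.04, -24.26, -0.0868, -0.035, 0.0008]
[-0.94, -0.04, -24.26, -0.178, 0.0061, 0.0004]
[-0.94, -0.04, -24.26, -0.2673, 0.0464, -0.0]
```

Request:
move_arm(motion=[[[0, 0, -5, -0.017, -0.007, 0, 0.07], [0, 0, -10, -0.035, -0.014, 0, 0.07], [0, 0, -15, -0.052, -0.021, 0, 0.07], [0, 0, -20, -0.07, -0.028, 0.0005, 0.07], [0, 0, -24.3, -0.087, -0.035, 0.0008, 0.07]]])

```text
clock: 12.05
eef_pos: [0.5911, 0.0397, 0.2185]
ee_rot: [-0.004, 0.76, -0.65, 0.008]
ft_force: [-3.4, -6.2, 3.6]
width: 0.0738
grasp_force: 42.1
```

```bash
python3 - <<'E'
from h import *
import pickle
s=manip.snapshot("top"); cv2.imwrite("pics/t2.png",cv2.resize(s["color"][150:300,175:375],None,fx=4,fy=4,interpolation=cv2.INTER_CUBIC)); pickle.dump(s,open("t2.pkl","wb"))
p,r,s=pose(); print(p,F(p),s["ft_force"],s["width"],s["grasp_force"])
for x,y,a in((-.2,0,188.75),(-.10,0,188.75),(-.002,0,188.75)): print(to(*W(x,y),p[2],a))
E
```

```text
[0.59245879 0.04140384 0.21856461] [-0.1992 -0.0022] [-0.98039167 -2.6805153   4.65817509] 0.07394996070560168 42.301828265190125
[-1.0, -0.35, 0.43, 0.0007, 0.0022, -0.0]
[-1.0, -0.35, 0.43, -0.0993, 0.0014, -0.0006]
[-1.0, -0.35, 0.43, -0.1973, 0.0007, -0.0012]
```

View pics/t2.png

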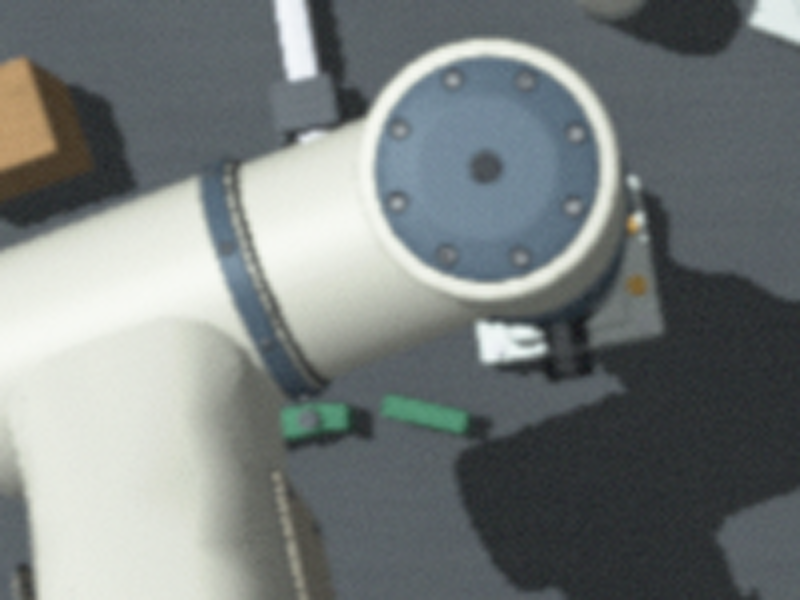

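The carburettor turned with the grip: its lower edge from (487,360) to (662,330) is parallel to the rails. I'll slide it in.

Request:
move_arm(motion=[[[0, 0, 0.3, -0.02, 0.001, 0, 0.07], [0, 0, 0.3, -0.04, 0.001, 0, 0.07], [0, 0, 0.3, -0.06, 0.001, 0, 0.07], [0, 0, 0.3, -0.08, 0.001, -0.0005, 0.07], [0, 0, 0.3, -0.1, 0.001, -0.0006, 0.07]]])

```text
clock: 12.72
eef_pos: [0.5751, 0.1391, 0.2186]
ee_rot: [-0.005, 0.757, -0.653, 0.008]
ft_force: [2.3, -4.4, 0.5]
width: 0.0741
grasp_force: 43.0
```

```bash
python3 - <<'E'
from h import *
p,r,s=pose(); print(p,F(p),s["ft_force"],s["width"],s["grasp_force"])
for x,y,a in((-.10,0,188.75),(-.004,0,188.75)): print(to(*W(x,y),p[2],a))
E
```

```text
[0.57507239 0.13905198 0.21862397] [-0.1001  0.0002] [ 2.2624036  -4.38012776  0.46735227] 0.07407200822386474 43.02083909511566
[-1.04, -0.34, -0.28, -0.0001, -0.0002, 0.0]
[-1.04, -0.34, -0.28, -0.0961, 0.0003, -0.0006]
```

Request:
move_arm(motion=[[[0, 0, 0, -0.02, 0, 0, 0.07], [0, 0, 0, -0.04, 0, 0, 0.07], [0, 0, 0, -0.06, 0, 0, 0.07], [0, 0, 0, -0.08, 0, -0.0005, 0.07], [0, 0, 0, -0.094, 0, -0.0005, 0.07]]])

```text
clock: 13.35
eef_pos: [0.5611, 0.2323, 0.2186]
ee_rot: [-0.005, 0.758, -0.653, 0.008]
ft_force: [0.6, -5.5, 2.0]
width: 0.0741
grasp_force: 43.1
```

Request:
move_arm(motion=[[[0, 0, 0, -0.002, 0, 0, 0.07], [0, 0, 0, -0.003, 0, 0, 0.07], [0, 0, 0, -0.004, 0, 0, 0.07]]])

```text
clock: 13.72
eef_pos: [0.5608, 0.2351, 0.2186]
ee_rot: [-0.005, 0.757, -0.653, 0.008]
ft_force: [1.3, -6.6, 2.3]
width: 0.074
grasp_force: 43.3
```

```bash
python3 - <<'E'
from h import *
p,r,s=pose(); print(p,F(p),s["ft_force"],s["width"],s["grasp_force"])
E
```

```text
[0.56079302 0.23511384 0.21858983] [-0.003  -0.0003] [ 1.30965336 -6.63460317  2.3048894 ] 0.07395489836541112 43.329811692237854
```

Request:
move_arm(motion=[[[0, 0, 0, -0.0015, 0, 0, 0.07], [0, 0, 0, -0.003, 0, 0, 0.07]]])

```text
clock: 13.98
eef_pos: [0.5604, 0.238, 0.2185]
ee_rot: [-0.005, 0.757, -0.653, 0.008]
ft_force: [0.7, -6.3, 2.3]
width: 0.0736
grasp_force: 43.3
```

Request:
move_arm(motion=[[[0, 0, 0, -0.001, 0, 0, 0.07], [0, 0, 0, -0.002, 0, 0, 0.07]]])

```text
clock: 14.22
eef_pos: [0.5601, 0.24, 0.2186]
ee_rot: [-0.005, 0.757, -0.653, 0.008]
ft_force: [1.3, -6.3, 2.2]
width: 0.074
grasp_force: 43.3
```

Request:
move_arm(motion=[[[0, 0, 0, -0.001, 0, 0, 0.07], [0, 0, 0, -0.002, 0, 0, 0.07]]])

```text
clock: 14.48
eef_pos: [0.5599, 0.2417, 0.2186]
ee_rot: [-0.005, 0.757, -0.653, 0.008]
ft_force: [2.0, -10.2, 2.7]
width: 0.0741
grasp_force: 43.3
```

Request:
move_arm(motion=[[[0, 0, 0, -0.001, 0, 0, 0.07], [0, 0, 0, -0.002, 0, 0, 0.07]]])

```text
clock: 14.72
eef_pos: [0.5599, 0.2424, 0.2187]
ee_rot: [-0.003, 0.758, -0.653, 0.009]
ft_force: [3.9, -14.6, 3.5]
width: 0.0739
grasp_force: 43.3
```

Request:
move_arm(motion=[[[0, 0, 0, -0.001, 0, 0, 0.07], [0, 0, 0, -0.002, 0, 0, 0.07], [0, 0, 0, -0.002, 0, 0, 0.07]]])

```text
clock: 15.1
eef_pos: [0.56, 0.243, 0.2188]
ee_rot: [-0.002, 0.758, -0.653, 0.01]
ft_force: [5.0, -17.7, 4.0]
width: 0.0738
grasp_force: 43.4
```

Request:
move_arm(motion=[[[0, 0, 0, 0, 0, 0, 0.0854], [0, 0, 0, 0, 0, 0, 0.0854], [0, 0, 0, 0, 0, 0, 0.0854], [0, 0, 0, 0, 0, -0.03, 0.0854], [0, 0, 0, 0, 0, -0.06, 0.0854]]])

```text
clock: 15.72
eef_pos: [0.5577, 0.2476, 0.2786]
ee_rot: [-0.005, 0.758, -0.653, 0.007]
ft_force: [0.1, -0.0, -0.6]
width: 0.0855
grasp_force: 0.0
```

```bash
python3 - <<'E'
from h import *
p,r,s=pose(); print(p,F(p),s["ft_force"])
print(to(*W(-.10,-.082),.30,188.75))
E
```

```text
[0.5576871  0.24761021 0.27861349] [0.0099 0.0008] [ 0.11709968 -0.04514035 -0.59234366]
[-1.0, -0.24, -0.22, 0.1096, -0.0836, -0.0195]
```

Request:
move_arm(motion=[[[-1, 0, 0, 0.04, -0.04, -0.02, 0.05], [-1, 0, 0, 0.0815, -0.0836, -0.02, 0.05], [-1, 0, 0, 0.0815, -0.0836, -0.02, 0.05], [-1, 0, 0, 0.0815, -0.0836, -0.02, 0.05]]])

```text
clock: 16.23
eef_pos: [0.6522, 0.1792, 0.2994]
ee_rot: [0.001, 0.757, -0.653, 0.001]
ft_force: [1.4, 0.7, 0.4]
width: 0.0501
grasp_force: 0.0
```

```bash
python3 - <<'E'
from h import *
import pickle
s=manip.snapshot("wrist"); cv2.imwrite("pics/w4.png",s["color"]); pickle.dump(s,open("w4.pkl","wb"))
p,r,s=pose(); print(p,F(p)); print(to(*W(-.072,-.082),.2235,188.75))
E
```

```text
[0.65179357 0.17955566 0.29975991] [-0.0717 -0.0818]
[-0.01, -0.23, -0.21, -0.0, -0.0002, 0.0763]
```

View pics/w4.png

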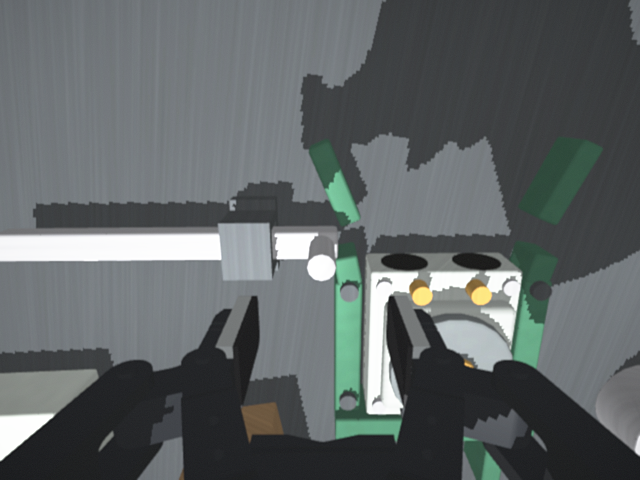

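The pin is at (321,265) and the carburettor sits straight between the rails against the stop. I'll pinch the pin and shut the bar.

Request:
move_arm(motion=[[[0, 0, 0, 0, 0, 0.04, 0.045], [0, 0, 0, 0, 0, 0.076, 0.045], [0, 0, 0, 0, 0, 0.076, 0.01], [0, 0, 0, 0, 0, 0.076, 0.01], [0, 0, 0, 0, 0, 0.076, 0.01]]], grip_force=30)

```text
clock: 16.9
eef_pos: [0.6523, 0.1792, 0.2252]
ee_rot: [0.0, 0.758, -0.653, 0.002]
ft_force: [-0.8, 0.5, -2.1]
width: 0.0147
grasp_force: 30.1
```

Request:
move_arm(motion=[[[0, 0, 0, 0, 0.035, 0, 0.01], [0, 0, 0, 0, 0.07, 0, 0.01], [0, 0, 0, 0, 0.105, 0, 0.01], [0, 0, 0, 0, 0.13, 0, 0.01], [0, 0, 0, 0, 0.14, 0, 0.01]]])

```text
clock: 17.52
eef_pos: [0.5134, 0.1576, 0.2252]
ee_rot: [0.0, 0.758, -0.652, 0.002]
ft_force: [3.7, -2.6, -3.9]
width: 0.0149
grasp_force: 30.1
```

Request:
move_arm(motion=[[[0, 0, 0, 0, 0.002, 0, 0.01], [0, 0, 0, 0, 0.004, 0, 0.01], [0, 0, 0, 0, 0.004, 0, 0.01]]])

```text
clock: 17.9
eef_pos: [0.5114, 0.1574, 0.2251]
ee_rot: [0.0, 0.758, -0.653, 0.003]
ft_force: [3.1, -4.2, 3.4]
width: 0.0147
grasp_force: 30.7
```

```bash
python3 - <<'E'
from h import *
p,r,s=pose(); print(p,F(p),s["ft_force"],s["width"])
E
```

```text
[0.51139281 0.15741712 0.22506688] [-0.0723  0.0603] [ 3.12484048 -4.20848345  3.42580928] 0.014689067260823972
```

Continuing to the end stop.

Request:
move_arm(motion=[[[0, 0, 0, 0, 0.002, 0, 0.01], [0, 0, 0, 0, 0.003, 0, 0.01]]])

```text
clock: 18.15
eef_pos: [0.5104, 0.1573, 0.2252]
ee_rot: [-0.002, 0.758, -0.652, 0.005]
ft_force: [16.4, -5.2, -8.3]
width: 0.0144
grasp_force: 30.0
```

Request:
move_arm(motion=[[[0, 0, 0, 0, 0.001, 0, 0.01], [0, 0, 0, 0, 0.002, 0, 0.01]]])

```text
clock: 18.4
eef_pos: [0.5097, 0.1572, 0.2252]
ee_rot: [-0.003, 0.758, -0.652, 0.006]
ft_force: [23.5, -5.4, -14.0]
width: 0.0146
grasp_force: 29.8
```

Request:
move_arm(motion=[[[0, 0, 0, 0, 0.001, 0, 0.01], [0, 0, 0, 0, 0.002, 0, 0.01]]])

```text
clock: 18.65
eef_pos: [0.5091, 0.1571, 0.2253]
ee_rot: [-0.005, 0.758, -0.652, 0.007]
ft_force: [29.7, -7.0, -20.8]
width: 0.0146
grasp_force: 29.7
```

Request:
move_arm(motion=[[[0, 0, 0, 0, 0, 0, 0.045], [0, 0, 0, 0, 0, 0, 0.045], [0, 0, 0, 0, 0, -0.03, 0.045], [0, 0, 0, 0, 0, -0.075, 0.045], [0, 0, 0, 0.06, 0, -0.1, 0.045]]])

```text
clock: 19.27
eef_pos: [0.5118, 0.1017, 0.3257]
ee_rot: [-0.001, 0.759, -0.651, 0.002]
ft_force: [1.5, -0.6, -0.3]
width: 0.045
grasp_force: 0.0
```

Request:
move_arm(motion=[[[0, 0, 0, 0.02, 0.03, 0, 0.045], [0, 0, 0, 0.02, 0.03, 0, 0.045], [0, 0, 0, 0.02, 0.03, 0, 0.045]]])

```text
clock: 19.65
eef_pos: [0.4847, 0.0758, 0.3234]
ee_rot: [0.001, 0.758, -0.653, 0.002]
ft_force: [-0.2, -0.1, -1.6]
width: 0.045
grasp_force: 0.0
```

```bash
python3 - <<'E'
from h import *
import pickle
a=manip.snapshot("wrist"); b=manip.snapshot("side"); pickle.dump((a,b),open("f.pkl","wb"))
A=a["color"]; B=cv2.resize(b["color"][120:360,200:520],(800,600))
cv2.imwrite("pics/f.png",np.hstack([cv2.resize(A,(400,300)),cv2.resize(b["color"][120:360,200:520],(400,300))]))
cv2.imwrite("pics/fw.png",A)
E
```

```text
(no output)
```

View pics/f.png

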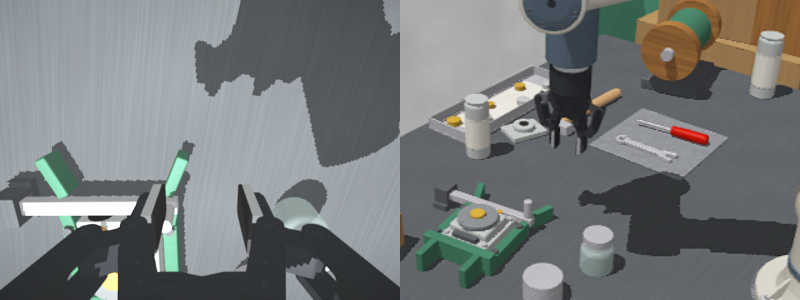

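The side view shows the spanner flat on the mat at (647,148), the carburettor in the fixture at (478,215), and the bar across the mouth with its pin at (528,208). I'll check the carburettor gap and the pin by depth.

```bash
python3 - <<'E'
from h import *
import pickle
s=pickle.load(open("f.pkl","rb"))[1]; p=cloud(s); f=np.stack([(p[...,:2]-O)@FX,(p[...,:2]-O)@FY,p[...,2]],-1)
m=(abs(f[...,0])<.15)&(abs(f[...,1])<.1)
q=f[m]
pin=q[(q[:,2]>.06)&(q[:,0]<-.05)]; print("pin",pin.mean(0),len(pin))
d=q[(abs(q[:,2]-.0625)<.003)&(q[:,0]>-.05)]; print("dome",(d.min(0)+d.max(0))/2,np.ptp(d,axis=0))
st=q[(abs(q[:,2]-.04)<.003)&(q[:,0]>.045)&(abs(q[:,1])<.03)]; print("stop top x",np.percentile(st[:,0],[2,98]))
b=q[(abs(q[:,2]-.036)<.003)&(abs(q[:,0])<.07)&(abs(abs(q[:,1])-.044)<.003)]; print("base x",np.percentile(b[:,0],[2,50,98]))
E
```

```text
pin [-0.1208518   0.07621312  0.33592238] 1523
dome [ 0.00734588 -0.00317624  0.06250083] [0.07451897 0.07410723 0.00593927]
stop top x [0.04971939 0.08005054]
base x [-0.06799364  0.00714413  0.05844617]
```

```bash
python3 -c "
from cell import manip
print(manip.job_done())"
```

```text
the job is handed in; nothing more can be done
None
```

I handed the job in at about 20 s on the robot clock. The spanner lies flat on the mat, the carburettor was pushed against the back stop and the keeper bar was pushed to its end stop, judging by contact forces and pictures; no verdict came back.

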